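# Open the safety cap of a bottle in its carton

## Robot

A 7-joint arm with a two-finger parallel gripper is mounted at the origin on a cart in front of the work surface, level with it; the furniture and walls round the work are solid. World frame = base frame: x ahead of the robot, y to its left, z up, the work surface at z = 0. Lengths are in m, angles in rad, forces in N, time in s.
With the tool pointing down it reaches from about 0.4 to 0.85 m from the base axis. Payload 10.4 kg.
Tool frame: the origin (TCP) lies between the finger pads; the fingertips stand 11 mm ahead of it and the grasp point (between the pads) lies 8 mm behind it; z points along the fingers, y is the line along which they close (so a half turn about z gives the same grasp; the last joint's range is limited). The gripper opens to 87 mm and grips with 3 to 60 N. Pads are 19 mm wide; open, the fingers measure 117 mm over their backs; the gripper's body (75 mm by 190 mm) begins 51 mm behind the grasp point.
Start: joints at [1.319, 0.332, -0.065, 1.46, 0.022, 1.35, -0.088], TCP at [0.142, -0.609, 0.195] pointing down, gripper open.
Joint ranges: [-2.6, 2.6], [-0.5, 2.12], [-1.47, 1.34], [0.16, 2.42], [-1.27, 4.41], [0.06, 2.06], [-2.6, 2.6]. Speed limits (rad/s): [2.22, 2.22, 2.79, 2.79, 3.14, 3.14, 3.14].

## Interface

Orientations are given as a 3x3 rotation matrix whose columns are the frame's x, y, z axes.
In Python, from plant import readout, optics, finish_job gives the robot as it stands.
- The arm moves only by the tool step_arm, never from a script. Its argument "increments" is a list of rows, each a list of 7 numbers: the turn, a rotation vector about the tool's x, y, z in degrees, then the shift along the tool's x, y, z in m, then the closure, from 0 (fully open) to 1 (shut). In form: [[rx, ry, rz, dx, dy, dz, hand], ...]. A call has 1 to 20 rows; each row shifts and turns the commanded pose from where the row before left it, along the tool's axes as they then stand; what a row does not reach is not made up. A row lasts 1/8 s, in which the tool goes at most 62.5 mm and 10.7 degrees, less where a joint would pass 70% of its speed; a pose out of reach is approached as far as the arm can. A call with a gripper value outside its range is refused whole. The fingers move at their own pace and stop on an object; the grip force is fixed at half the most. Time passes only in rows, so rows that do not move let the fingers close. It gives the time, the measured TCP pose, the force, the opening and the grip force at its end, in the units of the state.
- readout.get_obs(): the state, without advancing time (a new reading comes with each control period).
- optics.get_image(name): name is "scene" or "top" or "wrist"; returns (picture, depth): 480x640x3 uint8, blue, green, red; 480x640 float32, m along the optical axis (not along the pixel's ray), 0 where there is no reading.
- optics.camera_info(name): a dict with "fx", "fy", "cx", "cy" (pixels), "k1" (the pictures are not rectified: a ray, as slopes to the right and down, at radius r is drawn at 1 + k1 r^2 times it, then the intrinsics apply), "R" (3x3) and "t" (3): a world point X has camera coordinates R X + t. Camera axes: x right, y down, z forward; pixel columns grow to the right and rows downward; lengths in m; the calibration is good to about 2 mm. A picture is of the moment at which its call begins: read the wrist's pose just before it. camera_info takes no time and is no camera call; for the wrist camera it gives the pose at the moment of the call.
- finish_job(): hands the job in; it is judged then, once.
The state is a dict: "t": time; "joint_pos": joint angles; "joint_velocities": joint speeds; "joint_efforts": joint torques, N m; "ee_pos": TCP position; "eef_rot": TCP orientation; "force": force on the tool from outside, world axes, zero at the start; "torque": the same for the moment, N m; "gripper_width": finger opening in m; "grasp_force": force on a finger pad.
Only numpy, scipy, OpenCV 4.12 (cv2) and the standard library are available. Lean on these libraries where they do the work, as an engineer would, in place of code of your own. Each camera call takes 0.05 s, during which the arm holds its last target. There are 200 camera calls.

## Task

A new bottle of cleaner stands in its half-open carton on the worktop. Fold both long flaps of the carton right out, well past upright, then open the bottle where it stands: first push the blue safety cap down, then turn it a little under a quarter turn anticlockwise (seen from above) while it is down, and lift it straight off. Finish while still holding the cap in the gripper, level, about 6 cm clear above the mouth of the bottle; leave the bottle standing in the carton and the other things on the worktop where they are.

Things in the scene. Friction and masses are not known exactly. Their poses are not given: they have to be found in the camera images.
- carton: Brown cardboard carton, does not move: 160 mm along its x, 130 mm along its y, rim 140 mm high, walls 4 mm. Origin at the centre of its underside, z up. A grey insert with a square socket fills it to 76 mm above the worktop; above that it is empty but for the bottle's top in the middle. Its two short flaps are already folded down outside the x faces.
- flap_left (a joint): Angle (rad) of the long flap hinged on the rim at the carton's +y side: 0 shut, 1.57 upright, 2.6 (stop) folded far out. Starts half open. A panel 156 mm along the carton's x, 63 mm from hinge to free edge, 3 mm thick; under 1 N pushes it and it stays where it is left.
- flap_right (a joint): The same for the long flap hinged on the rim at the carton's -y side.
- flap_left_edge (a point): Middle of the free edge of the left flap. The gap between the two flaps' free edges is 60 to 90 mm at the start; closed fingers lowered between them to 30 mm above the rim can push each flap outward and over.
- flap_right_edge (a point): Middle of the free edge of the right flap.
- flap_left_hinge (a point): Middle of the left flap's hinge line, which runs along the carton's x at the rim, 64 mm from the carton's middle.
- flap_right_hinge (a point): Middle of the right flap's hinge line, likewise.
- bottle: White cleaner bottle, about 0.4 kg, standing loose in the insert's square socket (1 mm play a side), which keeps it from turning. Origin at the centre of its underside, 4 mm above the worktop; body 64x64 mm, 84 mm tall, then a shoulder and a round neck hidden by the cap.
- bottle_mouth (a point): Centre of the bottle neck's mouth, 120 mm above the bottle's origin, inside the cap (z up).
- cap: Blue round ribbed push-and-turn cap, 45 mm across, 30 mm tall, 50 g. Origin at the centre of its lower edge, z up, 107 mm above the worktop at the start (103 above the bottle's origin). Locked: pulling would lift the bottle. A spring pushes it up: 5 N at first, 10 N at 4 mm down where the lock clears, 14 N at the stop 7.5 mm down.
- cap_top (a point): Centre of the cap's top face, 30 mm above the cap's origin. Held 4.5 to 7 mm down, the cap turns anticlockwise seen from above (clockwise is blocked) and from 55 to 125 degrees it is free to lift straight off; 6 mm down and 80 degrees is a good aim. Pinch the skirt at any yaw; beside it are 53 mm free along the carton's x, 38 mm along its y.
- jam_jar: Bystander, loose, to be left where it is: jam jar with a red and white lid, 71 mm wide, 89 mm tall. Origin at the centre of its underside.
- kitchen_timer: Bystander, loose, to be left where it is: red round kitchen timer, 66 mm wide, 69 mm tall. Origin at the centre of its underside.
- tin_1: Bystander, loose, to be left where it is: green round tin, 57 mm wide, 72 mm tall. Origin at the centre of its underside.
- mug_1: Bystander, loose, to be left where it is: white cup with a handle, 62x88 mm, 50 mm tall. Origin at the centre of its underside.
- box_1: Bystander, loose, to be left where it is: pale green tea carton, 132x65 mm, 72 mm tall. Origin at the centre of its underside.
Things that resemble listed ones, but are neither listed nor needed, are in the scene too. Leave any grey look-alike of the cap alone.

How it is judged:
On the way, in this order (a step that is already met when the one before it is completed fails the run):
1. both long flaps are folded out past 1.85 rad (106 degrees) with the cap still on and locked (value of joint each of flap_left, flap_right above 1.85 rad and z of cap in the frame of bottle between 0.1015 and 0.106 m and angle between the x axis of cap and the x axis of bottle, either way round below 0.3 rad), for 0.2 s.
2. the cap is pushed down at least 3 mm, to pass its lock (z of cap in the frame of bottle below 0.1 m and angle between the x axis of cap and the x axis of bottle, either way round below 0.7 rad), for 0.1 s.
3. the cap is turned by more than 50 degrees while still on the neck (angle between the x axis of cap and the x axis of bottle, either way round above 0.87 rad and z of cap in the frame of bottle below 0.112 m), for 0.05 s.
At the end, for the whole second after the job is handed in: Gripper holds the cap, still, within 0.25 rad of level, lower edge 30 to 120 mm above the mouth and centre within 30 mm of it sideways, touching neither bottle nor carton; bottle in its socket (raised under 20 mm, tilt under 0.12 rad); both flaps beyond 1.75 rad (value of joint each of flap_left, flap_right above 1.75 rad and z of bottle in the frame of carton below 0.02 m and angle between bottle's own z axis and vertical below 0.12 rad and z of cap in the frame of bottle_mouth between 0.03 and 0.12 m and horizontal distance between cap and bottle_mouth below 0.03 m and angle between cap's own z axis and vertical below 0.25 rad and linear speed of cap below 0.03 m/s and contact force between the fingers and cap above 1 N and contact force between cap and bottle below 0.1 N and contact force between cap and carton below 0.1 N); the arm keeps its last pose, push and grip.
It fails at once if the bottle is pulled out of its socket (raised 20 mm or more) or tipped (z of bottle in the frame of carton above 0.02 m or angle between bottle's own z axis and vertical above 0.25 rad).
It fails at once if a bystander is shifted by more than 20 mm (distance of any of jam_jar, kitchen_timer, tin_1, mug_1, box_1 from where it was at the start of the episode above 0.02 m).
It also fails if it takes over 58 s, if anything falls off the work surface, if the arm or the gripper's body presses on something with over 40 N, if the wrist force passes 120 N, or if a joint passes its speed limit or range.

## Working session

There is one attempt and no reset: what is moved stays moved. The work goes in short steps, Python scripts to look and compute and a tool call to move; the robot and the scene stay as the last step left them, time stands still between calls to the robot, and variables do not carry over. Pictures are saved under pics/ and viewed, at most 10 in all, crops included, and the job is handed in when it is done.

Besides the shell and the picture viewer there is one more tool, called by a JSON object that holds its "fn" and its "kwargs", one argument or row to a line. step_arm: Moves the arm, as the interface text tells. Its arguments: {"type":"object","properties":{"increments":{"type":"array"}},"required":["increments"]}

```bash
mkdir -p pics; cat > h.py <<'E'
import numpy as np, cv2
from plant import readout, optics, finish_job
def ray(ci,u,v):
    K=np.array([[ci['fx'],0,ci['cx']],[0,ci['fy'],ci['cy']],[0,0,1.]])
    p=cv2.undistortPoints(np.array([[[u,v]]],float),K,np.array([ci['k1'],0,0,0,0.]))[0,0]
    R=np.array(ci['R']);t=np.array(ci['t'])
    return -R.T@t, R.T@np.array([p[0],p[1],1])
def onplane(ci,u,v,z):
    o,d=ray(ci,u,v); return o+d*(z-o[2])/d[2]
def atdepth(ci,u,v,D):
    o,d=ray(ci,u,v); return o+d*D
def cloud(ci,D):
    K=np.array([[ci['fx'],0,ci['cx']],[0,ci['fy'],ci['cy']],[0,0,1.]])
    v,u=np.mgrid[0:480,0:640]
    p=cv2.undistortPoints(np.stack([u,v],-1).reshape(-1,1,2).astype(float),K,np.array([ci['k1'],0,0,0,0.])).reshape(480,640,2)
    R=np.array(ci['R']);t=np.array(ci['t'])
    c=np.dstack([p,np.ones((480,640))])*D[...,None]
    return (c-t)@R
E
python3 - <<'E'
from h import *
for n in ("scene","top"):
    ci=optics.camera_info(n); im,D=optics.get_image(n); cv2.imwrite(f'pics/{n}.png',im); np.save(f'{n}.npy',D)
    print(n,(-np.array(ci['R']).T@np.array(ci['t'])).round(3),ci['fx'],ci['k1'])
o=readout.get_obs();print(o['ee_pos'],o['eef_rot'],o['t'],o['force'])
E
```

```text
scene [ 0.216 -0.381  0.99 ] 470.48654728699074 -0.12388050563760324
top [0.512 0.148 1.134] 531.9240941091382 0.02637496000879417
[ 0.14165161 -0.60834446  0.1940267 ] [[ 9.73945579e-01  2.26781559e-01 -3.65058869e-04]
 [ 2.26781841e-01 -9.73944794e-01  1.23861395e-03]
 [-7.46523819e-05 -1.28913130e-03 -9.99999166e-01]] 0.1 [-0.66928191  0.74255389  0.31968589]
```

View pics/top.png

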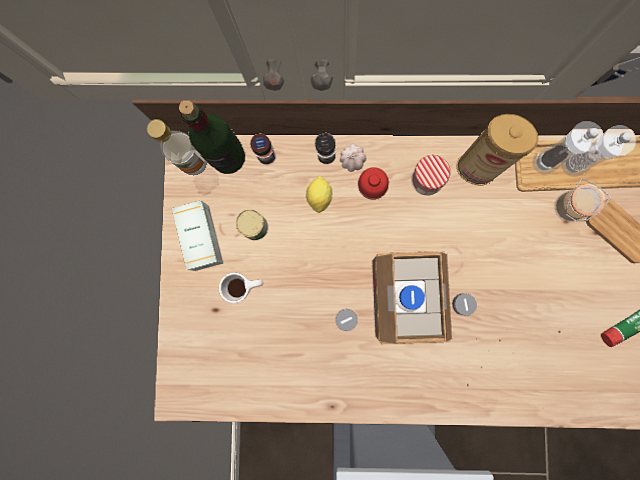

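View pics/scene.png

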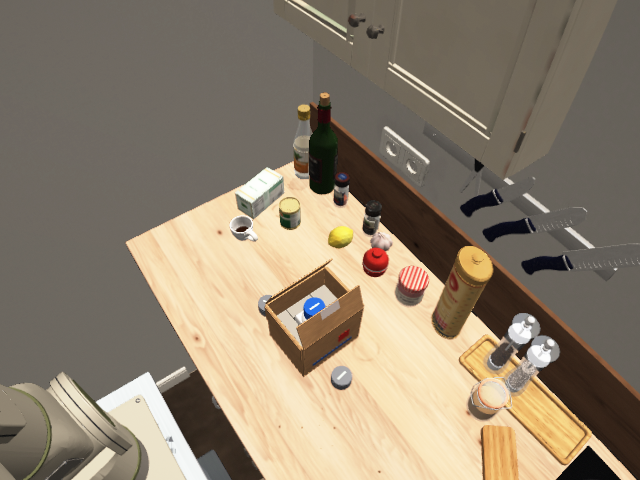

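The top view shows the blue cap at (412,297) in the carton. The grey look-alikes are at (346,320) and (465,304). I choose the blue one. The flaps are at columns ~378-395 and ~440-450. Next I measure with depth and take a close crop.

```bash
python3 - <<'E'
from h import *
ci=optics.camera_info("top"); im=cv2.imread('pics/top.png'); D=np.load('top.npy'); P=cloud(ci,D)
hsv=cv2.cvtColor(im,cv2.COLOR_BGR2HSV)
m=cv2.inRange(hsv,(100,120,80),(125,255,255)); m[:250]=0; m[350:]=0; m[:,:370]=0;m[:,460:]=0
v,u=np.nonzero(m); print('cap px',u.mean(),v.mean(),len(u),'z',np.median(P[v,u,2]),'plane',onplane(ci,u.mean(),v.mean(),.137).round(4))
# carton region points above 0.12
r=P[240:355,365:460].reshape(-1,3); 
q=r[r[:,2]>0.13]; print(q.min(0).round(3),q.max(0).round(3),len(q))
for row in (265,297,330):
    print(row,[(c,*P[row,c].round(3)) for c in range(368,460,4)])
crop=cv2.resize(im[235:355,340:480],None,fx=5,fy=5,interpolation=cv2.INTER_CUBIC); cv2.imwrite('pics/crop.png',crop)
cs=optics.camera_info("scene");s=cv2.imread('pics/scene.png');Ps=cloud(cs,np.load('scene.npy'))
r=Ps[255:375,255:370].reshape(-1,3);q=r[r[:,2]>.145];print('scene hi',q.min(0).round(3),q.max(0).round(3))
q=q[np.argsort(-q[:,2])][:8];print(q.round(3))
E
```

```text
cap px 411.310843373494 296.9710843373494 415 z 0.13656514281991688 plane [0.5072 0.0203 0.137 ]
[ 0.422 -0.051  0.13 ] [0.593 0.148 1.134] 3264
265 [(368, np.float64(0.573), np.float64(0.094), np.float64(-0.002)), (372, np.float64(0.573), np.float64(0.086), np.float64(-0.001)), (376, np.float64(0.566), np.float64(0.086), np.float64(0.144)), (380, np.float64(0.565), np.float64(0.08), np.float64(0.158)), (384, np.float64(0.564), np.float64(0.073), np.float64(0.172)), (388, np.float64(0.564), np.float64(0.067), np.float64(0.184)), (392, np.float64(0.563), np.float64(0.061), np.float64(0.194)), (396, np.float64(0.57), np.float64(0.042), np.float64(0.077)), (400, np.float64(0.57), np.float64(0.034), np.float64(0.075)), (404, np.float64(0.57), np.float64(0.026), np.float64(0.076)), (408, np.float64(0.57), np.float64(0.018), np.float64(0.072)), (412, np.float64(0.57), np.float64(0.011), np.float64(0.077)), (416, np.float64(0.57), np.float64(0.003), np.float64(0.075)), (420, np.float64(0.57), np.float64(-0.005), np.float64(0.075)), (424, np.float64(0.57), np.float64(-0.013), np.float64(0.07
[... 3031 characters left out ...]
)), (432, np.float64(0.443), np.float64(-0.028), np.float64(0.075)), (436, np.float64(0.443), np.float64(-0.035), np.float64(0.075)), (440, np.float64(0.443), np.float64(-0.043), np.float64(0.077)), (444, np.float64(0.451), np.float64(-0.027), np.float64(0.2)), (448, np.float64(0.45), np.float64(-0.039), np.float64(0.176)), (452, np.float64(0.439), np.float64(-0.083), np.float64(-0.004)), (456, np.float64(0.439), np.float64(-0.09), np.float64(0.001))]
scene hi [ 0.216 -0.381  0.145] [0.586 0.083 0.99 ]
[[ 0.216 -0.381  0.99 ]
 [ 0.216 -0.381  0.99 ]
 [ 0.216 -0.381  0.99 ]
 [ 0.216 -0.381  0.99 ]
 [ 0.216 -0.381  0.99 ]
 [ 0.216 -0.381  0.99 ]
 [ 0.216 -0.381  0.99 ]
 [ 0.216 -0.381  0.99 ]]
```

View pics/crop.png

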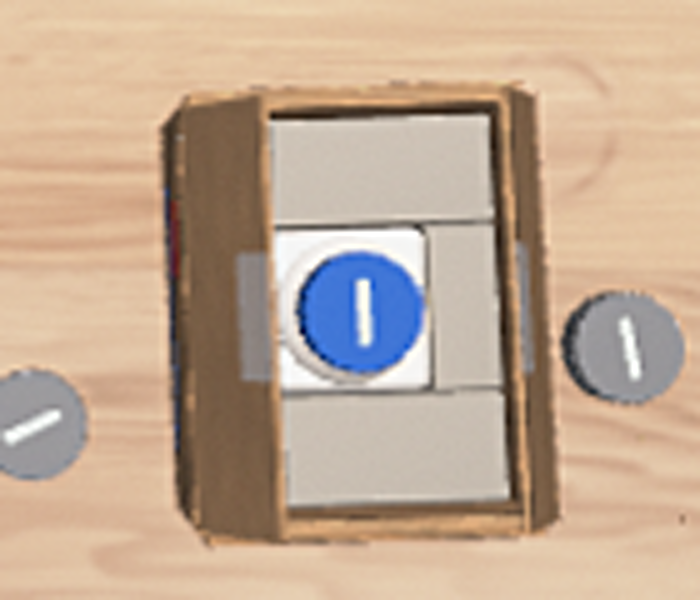

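{"fn": "step_arm", "kwargs": {
  "increments": [
    [0, 0, -10, 0, 0, -0.0125, 1],
    [0, 0, -10, 0, 0, -0.0125, 1],
    [0, 0, -10, 0, 0, -0.0125, 1],
    [0, 0, -10, 0, 0, -0.0125, 1],
    [0, 0, -10, 0, 0, -0.0125, 1],
    [0, 0, -10, 0, 0, -0.0125, 1],
    [0, 0, -10, 0, 0, -0.0125, 1],
    [0, 0, -10, 0, 0, -0.0125, 1],
    [0, 0, 0, 0.03, 0.04, 0, 1],
    [0, 0, 0, 0.03, 0.04, 0, 1],
    [0, 0, 0, 0.03, 0.04, 0, 1],
    [0, 0, 0, 0.03, 0.04, 0, 1],
    [0, 0, 0, 0.05, 0.03, 0, 1],
    [0, 0, 0, 0.05, 0.03, 0, 1],
    [0, 0, 0, 0.05, 0.03, 0, 1],
    [0, 0, 0, 0.05, 0.01, 0, 1],
    [0, 0, 0, 0.05, 0, 0, 1],
    [0, 0, 0, 0.05, 0, 0, 1],
    [0, 0, 0, 0.05, 0, 0, 1],
    [0, 0, 0, 0, 0, 0, 1]
  ]
}}

```text
t: 2.6
ee_pos: [0.3761, -0.1223, 0.2951]
eef_rot: [[-0.059, 0.998, 0.0], [0.998, 0.059, -0.002], [-0.002, 0.0, -1.0]]
force: [-0.8, -0.2, 0.9]
gripper_width: 0.0
grasp_force: 0.0
```

{"fn": "step_arm", "kwargs": {
  "increments": [
    [0, 0, 0, 0.02, 0.045, 0, 1],
    [0, 0, 0, 0.025, 0.045, 0, 1],
    [0, 0, 0, 0.035, 0.045, 0, 1],
    [0, 0, 0, 0.025, 0.004, 0, 1],
    [0, 0, 0, 0.025, 0, 0, 1],
    [0, 0, 0, 0, 0, 0, 1]
  ]
}}

```text
t: 3.35
ee_pos: [0.5077, 0.0131, 0.2944]
eef_rot: [[-0.057, 0.998, -0.001], [0.998, 0.057, 0.001], [0.001, -0.0, -1.0]]
force: [0.4, 0.2, -0.3]
gripper_width: 0.0003
grasp_force: 0.0
```

```bash
python3 - <<'E'
from h import *
ci=optics.camera_info("wrist"); im,D=optics.get_image("wrist"); cv2.imwrite('pics/w1.png',im); P=cloud(ci,D)
print((-np.array(ci['R']).T@np.array(ci['t'])).round(3), readout.get_obs()['ee_pos'])
hsv=cv2.cvtColor(im,cv2.COLOR_BGR2HSV)
m=cv2.inRange(hsv,(100,120,80),(125,255,255)); n,l,s,c=cv2.connectedComponentsWithStats(m)
k=1+s[1:,4].argmax(); print(s[k],c[k],onplane(ci,*c[k],.137).round(4))
ok=(D>0)&(P[...,2]>.185)&(P[...,2]<.215)
q=P[ok]
for x0 in (.45,.507,.56):
    a=q[abs(q[:,0]-x0)<.008]
    for s,b in (('L',a[a[:,1]>.02]),('R',a[a[:,1]<.02])):
        if len(b): i=b[:,2].argsort()[-20:]; print(x0,s,b[i].mean(0).round(3),len(b))
E
```

```text
[0.502 0.083 0.484] [0.50774364 0.0114946  0.29439021]
[ 302  193   42   42 1226] [322.48858075 213.32871126] [0.5047 0.0196 0.137 ]
0.45 L [0.45  0.055 0.199] 207
0.507 L [0.508 0.058 0.199] 214
0.56 L [0.561 0.061 0.199] 211
```

View pics/w1.png

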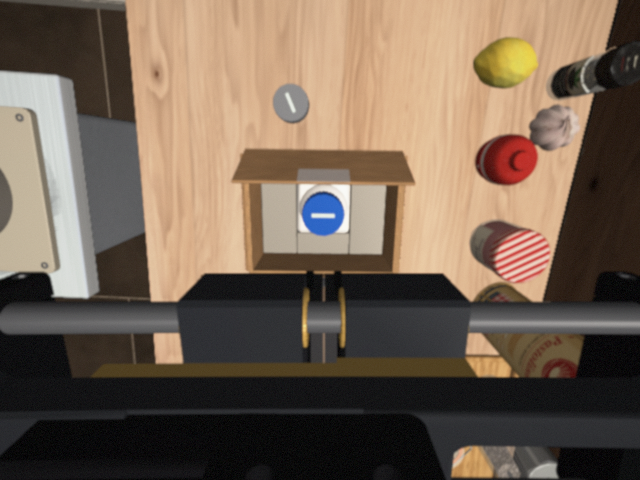

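Cap at (322,213) and left flap edge at row ~183. Both agree with the top view: cap (0.506,0.020), yaw about 3°. Now I lower the closed fingers and push the left flap, then the right.

{"fn": "step_arm", "kwargs": {
  "increments": [
    [0, 0, 0, 0, 0, 0.03, 1],
    [0, 0, 0, 0, 0, 0.03, 1],
    [0, 0, 0, 0, 0, 0.03, 1],
    [0, 0, 0, 0, 0, 0.023, 1],
    [0, 0, 0, 0, 0, 0, 1],
    [0, 0, 0, 0.015, 0, 0, 1],
    [0, 0, 0, 0.015, 0, 0, 1],
    [0, 0, 0, 0.015, 0, 0, 1],
    [0, 0, 0, 0.015, 0, 0, 1],
    [0, 0, 0, 0.015, 0, 0, 1],
    [0, 0, 0, 0.015, 0, 0, 1],
    [0, 0, 0, 0.012, 0, 0, 1],
    [0, 0, 0, 0, 0, 0, 1],
    [0, 0, 0, 0, 0, 0, 1]
  ]
}}

```text
t: 5.15
ee_pos: [0.5022, 0.1134, 0.1816]
eef_rot: [[-0.054, 0.999, -0.0], [0.999, 0.054, -0.0], [-0.0, -0.0, -1.0]]
force: [-0.2, 0.5, -0.4]
gripper_width: 0.0006
grasp_force: 0.0
```

{"fn": "step_arm", "kwargs": {
  "increments": [
    [0, 0, 0, -0.03, 0, 0, 1],
    [0, 0, 0, -0.03, 0, 0, 1],
    [0, 0, 0, -0.03, 0, 0, 1],
    [0, 0, 0, -0.015, 0, 0, 1],
    [0, 0, 0, -0.015, 0, 0, 1],
    [0, 0, 0, -0.015, 0, 0, 1],
    [0, 0, 0, -0.015, 0, 0, 1],
    [0, 0, 0, -0.015, 0, 0, 1],
    [0, 0, 0, -0.015, 0, 0, 1],
    [0, 0, 0, -0.015, 0, 0, 1],
    [0, 0, 0, -0.012, 0, 0, 1],
    [0, 0, 0, 0, 0, 0, 1],
    [0, 0, 0, 0, 0, 0, 1]
  ]
}}

```text
t: 6.78
ee_pos: [0.5134, -0.0922, 0.1818]
eef_rot: [[-0.055, 0.998, 0.0], [0.998, 0.055, 0.0], [0.0, 0.0, -1.0]]
force: [-1.5, -0.1, -0.3]
gripper_width: 0.0006
grasp_force: 0.0
```

{"fn": "step_arm", "kwargs": {
  "increments": [
    [0, 0, 0, 0, 0, -0.03, 1],
    [0, 0, 0, 0, 0, -0.03, 1],
    [0, 0, 0, 0.03, 0, -0.03, 0.15],
    [0, 0, 0, 0.03, 0, 0, 0.15],
    [0, 0, 0, 0.03, 0, 0, 0.15],
    [0, 0, 0, 0.022, 0, 0, 0.15],
    [0, 0, 9, 0, 0, 0, 0.15],
    [0, 0, 9, 0, 0, 0, 0.15],
    [0, 0, 9, 0, 0, 0, 0.15],
    [0, 0, 9, 0, 0, 0, 0.15],
    [0, 0, 0, 0, 0, 0, 0.15],
    [0, 0, 0, 0, 0, 0, 0.15]
  ]
}}

```text
t: 8.28
ee_pos: [0.5072, 0.0194, 0.2717]
eef_rot: [[0.54, 0.842, 0.0], [0.842, -0.54, -0.0], [-0.0, 0.0, -1.0]]
force: [-0.4, 0.1, -0.4]
gripper_width: 0.0735
grasp_force: 0.0
```

```bash
python3 - <<'E'
from h import *
o=readout.get_obs()
ci=optics.camera_info("wrist"); im,D=optics.get_image("wrist"); cv2.imwrite('pics/w2.png',im); P=cloud(ci,D)
print(o['ee_pos'],o['joint_pos'].round(2) if hasattr(o['joint_pos'],'round') else o['joint_pos'])
hsv=cv2.cvtColor(im,cv2.COLOR_BGR2HSV)
m=cv2.inRange(hsv,(100,120,80),(125,255,255)); n,l,s,c=cv2.connectedComponentsWithStats(m)
k=1+s[1:,4].argmax(); print(s[k],c[k],onplane(ci,*c[k],.137).round(4))
M=(l==k)&(D>0); print(P[M].mean(0).round(4), P[M].min(0).round(3),P[M].max(0).round(3))
ct=optics.camera_info("top"); im,D=optics.get_image("top"); P=cloud(ct,D)
cv2.imwrite('pics/t2.png',cv2.resize(im[225:365,320:500],None,fx=4,fy=4))
ok=(P[...,2]>.15)&(P[...,2]<.2)
for x0 in (.44,.46,.55,.57):
  for s in (1,-1):
    a=P[(abs(P[...,0]-x0)<.006)&((P[...,1]-.02)*s>.06)&(abs(P[...,1]-.02)<.13)&(P[...,2]>.14)&(P[...,2]<.2)]
    if len(a): i=abs(a[:,1]-.02).argsort(); print(x0,s,a[i[-3:]].mean(0).round(3),a[i[:3]].mean(0).round(3))
E
```

```text
[0.50717617 0.01942732 0.27174918] [ 0.72  0.11 -0.9   1.6   0.09  1.47 -0.76]
[ 302  201   43   46 1422] [323.05696203 223.19198312] [0.5062 0.02   0.137 ]
[0.506  0.0198 0.1362] [ 0.484 -0.003  0.12 ] [0.527 0.041 0.139]
0.44 1 [0.44  0.081 0.146] [0.44  0.081 0.143]
0.46 1 [0.461 0.082 0.142] [0.459 0.081 0.145]
0.55 1 [0.551 0.086 0.143] [0.547 0.081 0.151]
0.57 1 [0.57  0.086 0.145] [0.571 0.081 0.152]
```

View pics/t2.png

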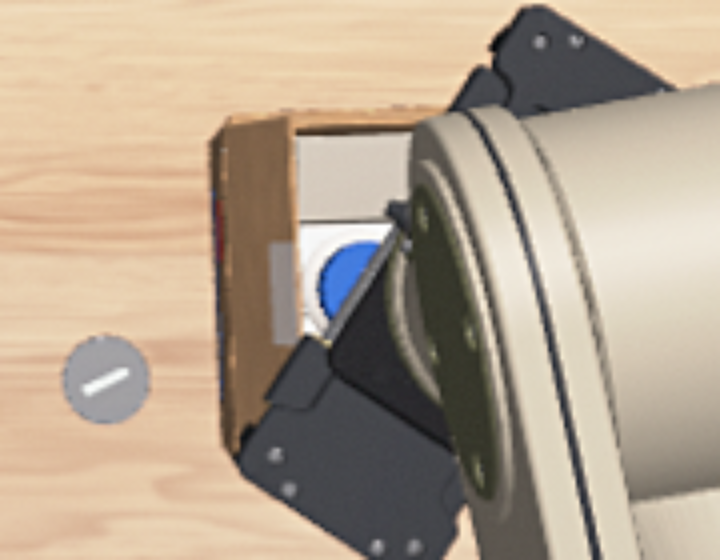

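View pics/w2.png

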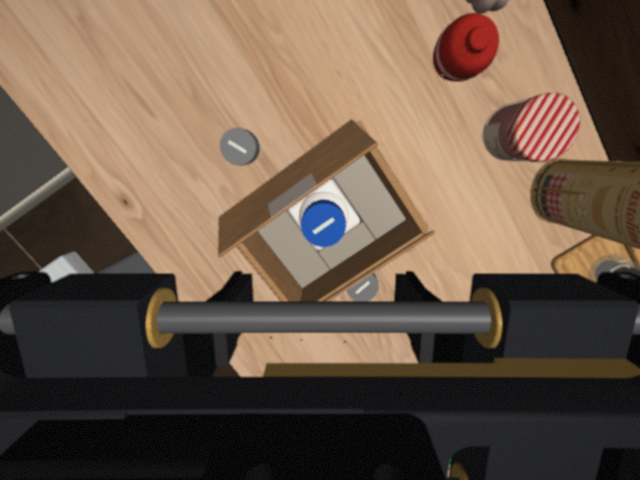

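The left flap still leans in (wrist view, panel from (220,240) to (360,130)). I'll measure both flap angles from the cloud before retrying.

```bash
python3 - <<'E'
from h import *
c,s=np.cos(.053),np.sin(.053); Rc=np.array([[c,-s],[s,c]])
for n in ("wrist","scene"):
    ci=optics.camera_info(n); im,D=optics.get_image(n); P=cloud(ci,D); cv2.imwrite(f'pics/{n}3.png',im)
    Q=P.copy(); Q[...,:2]=(P[...,:2]-[.506,.020])@Rc
    for x0 in (-.06,.0,.06):
        a=Q[(abs(Q[...,0]-x0)<.008)&(abs(Q[...,1])<.16)&(Q[...,2]>.115)&(Q[...,2]<.235)&(D>0)]
        for sg in (1,-1):
            b=a[a[:,1]*sg>.025]
            if len(b): 
                b=b[b[:,1].argsort()]; print(n,x0,sg,b[::max(1,len(b)//7),1:].round(3).tolist())
E
```

```text
wrist -0.06 1 [[0.037, 0.197], [0.04, 0.196], [0.044, 0.189], [0.047, 0.181], [0.051, 0.171], [0.055, 0.162], [0.06, 0.152], [0.065, 0.141]]
wrist -0.06 -1 [[-0.063, 0.124], [-0.063, 0.139], [-0.063, 0.131], [-0.062, 0.121], [-0.062, 0.13], [-0.062, 0.122], [-0.062, 0.127]]
wrist 0.0 1 [[0.036, 0.197], [0.04, 0.196], [0.043, 0.19], [0.047, 0.181], [0.051, 0.171], [0.055, 0.164], [0.06, 0.151], [0.065, 0.141]]
wrist 0.0 -1 [[-0.066, 0.14], [-0.064, 0.134], [-0.063, 0.124], [-0.063, 0.138], [-0.063, 0.135], [-0.047, 0.201], [-0.046, 0.2], [-0.044, 0.199]]
wrist 0.06 1 [[0.036, 0.197], [0.039, 0.196], [0.043, 0.19], [0.046, 0.182], [0.05, 0.173], [0.054, 0.163], [0.059, 0.152], [0.064, 0.142]]
wrist 0.06 -1 [[-0.067, 0.138], [-0.064, 0.138], [-0.064, 0.116], [-0.064, 0.116], [-0.063, 0.135], [-0.047, 0.199], [-0.046, 0.2]]
scene -0.06 1 [[0.036, 0.2], [0.038, 0.194], [0.049, 0.171], [0.058, 0.127], [0.059, 0.118], [0.059, 0.124], [0.06, 0.133], [0.061, 0.14]]
scene -0.06 -1 [[-0.07, 0.146], [-0.067, 0.13], [-0.064, 0.152], [-0.061, 0.162], [-0.057, 0.176], [-0.054, 0.179], [-0.05, 0.194]]
scene 0.0 1 [[0.036, 0.198], [0.039, 0.198], [0.053, 0.16], [0.058, 0.115], [0.059, 0.134], [0.059, 0.134], [0.059, 0.124], [0.061, 0.141]]
scene 0.0 -1 [[-0.07, 0.143], [-0.068, 0.148], [-0.065, 0.156], [-0.061, 0.167], [-0.058, 0.175], [-0.054, 0.188], [-0.051, 0.193], [-0.046, 0.2]]
scene 0.06 1 [[0.035, 0.199], [0.037, 0.194], [0.052, 0.162], [0.057, 0.136], [0.058, 0.118], [0.059, 0.132], [0.059, 0.146], [0.06, 0.125]]
scene 0.06 -1 [[-0.071, 0.145], [-0.068, 0.133], [-0.066, 0.154], [-0.062, 0.159], [-0.059, 0.169], [-0.054, 0.184], [-0.051, 0.193], [-0.046, 0.201]]
```

View pics/scene3.png

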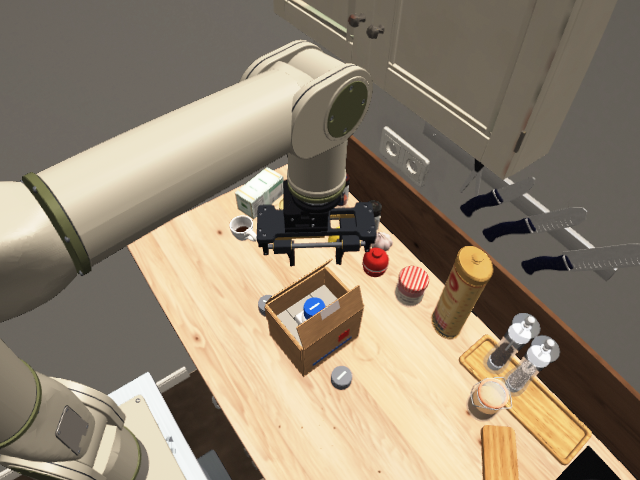

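Both flaps are where they started (about 64° and 69°), so the push either missed them or they sprang back. I'll check the reported tool position against the scene camera.

```bash
python3 - <<'E'
from h import *
def proj(ci,X):
    R=np.array(ci['R']);t=np.array(ci['t']);K=np.array([[ci['fx'],0,ci['cx']],[0,ci['fy'],ci['cy']],[0,0,1.]])
    return cv2.projectPoints(np.array([X],float),cv2.Rodrigues(R)[0],t,K,np.array([ci['k1'],0,0,0,0.]))[0].ravel().round(1)
cs=optics.camera_info("scene");o=readout.get_obs();p=np.array(o['ee_pos']);R=np.array(o['eef_rot'])
print('tip mid',proj(cs,p+R[:,2]*.011),'fingers',[proj(cs,p+R[:,2]*.011+R[:,1]*s*.037) for s in(1,-1)])
print('cap',proj(cs,[.506,.02,.137]))
im=cv2.imread('pics/scene3.png');im0,D=optics.get_image("scene");P=cloud(cs,D)
a=P[(D>0)&(P[...,2]>.2)&(P[...,2]<.5)&(abs(P[...,0]-.507)<.13)&(abs(P[...,1]-.02)<.13)]
for z in (.23,.25,.27,.29,.31,.33,.35,.4):
    b=a[abs(a[:,2]-z)<.01]
    if len(b): print(z,len(b),b.min(0).round(3),b.max(0).round(3))
i=a[:,2].argsort()[:3000]; b=a[i]; b=b[b[:,2]>.21]; print(b[:5].round(3))
E
```

```text
tip mid [315.1 271.7] fingers [array([334.8, 271. ]), array([295.3, 272.4])]
cap [313.9 305. ]
0.29 3 [0.466 0.032 0.298] [0.47  0.033 0.299]
0.31 73 [ 0.461 -0.017  0.301] [0.539 0.033 0.32 ]
0.33 89 [ 0.46  -0.018  0.32 ] [0.543 0.045 0.34 ]
0.35 53 [ 0.465 -0.017  0.34 ] [0.547 0.047 0.359]
0.4 1181 [ 0.408 -0.064  0.39 ] [0.593 0.072 0.41 ]
[[ 0.47   0.032  0.298]
 [ 0.468  0.033  0.299]
 [ 0.466  0.033  0.299]
 [ 0.463  0.032  0.301]
 [ 0.537 -0.015  0.301]]
```

```bash
python3 - <<'E'
from h import *
o=readout.get_obs();p=np.array(o['ee_pos']);R=np.array(o['eef_rot'])
for n in("wrist","scene","top"):
    ci=optics.camera_info(n);im,D=optics.get_image(n);P=cloud(ci,D)
    T=(P-p)@R
    m=(D>0)&(abs(T[...,1])<.1)&(abs(T[...,0])<.045)&(T[...,2]<.05)&(T[...,2]>-.2)
    a=T[m]; v,u=np.nonzero(m); print(n,len(a),'zmax',np.sort(a[:,2])[-5:].round(3) if len(a) else '')
    i=a[:,2].argsort()[::-1][:400:25]
    print(np.c_[u[i],v[i],(a[i]*1000).round()].astype(int).tolist())
    if n=='wrist': print('cam in tool',((-np.array(ci['R']).T@np.array(ci['t'])-p)@R).round(3), 'min depth',D[D>0].min())
E
```

```text
wrist 114721 zmax [-0.027 -0.027 -0.027 -0.027 -0.026]
[[252, 280, 4, -38, -26], [395, 281, 4, 36, -28], [252, 283, 3, -38, -28], [252, 298, -5, -38, -29], [395, 292, -1, 36, -29], [241, 275, 8, -43, -30], [396, 280, 6, 36, -30], [396, 284, 4, 36, -31], [235, 273, 10, -45, -31], [412, 273, 10, 43, -32], [396, 296, -2, 36, -32], [238, 274, 10, -43, -33], [414, 275, 10, 44, -33], [250, 291, 1, -38, -34], [235, 275, 10, -44, -34], [239, 279, 8, -42, -35]]
cam in tool [ 0.069 -0.001 -0.189] min depth 0.05000001
scene 5022 zmax [-0.03  -0.03  -0.029 -0.029 -0.028]
[[293, 265, -10, -40, -28], [290, 264, -13, -45, -35], [341, 260, -12, 45, -42], [336, 253, -2, 37, -48], [338, 256, -12, 39, -53], [292, 255, -10, -41, -58], [290, 254, -13, -44, -65], [337, 249, -9, 37, -70], [339, 238, 9, 41, -77], [340, 235, 0, 41, -97], [284, 253, -39, -53, -103], [268, 251, -34, -79, -104], [282, 252, -39, -56, -107], [281, 252, -40, -58, -108], [276, 251, -38, -66, -109], [266, 251, -39, -82, -110]]
top 3421 zmax [-0.103 -0.102 -0.102 -0.102 -0.1  ]
[[380, 333, 36, -83, -100], [405, 301, 32, -26, -109], [410, 298, 29, -19, -112], [415, 287, 32, -3, -114], [406, 304, 29, -29, -114], [403, 306, 31, -34, -115], [417, 286, 30, 0, -117], [390, 321, 36, -61, -119], [439, 247, 34, 62, -119], [390, 323, 34, -64, -120], [400, 313, 30, -45, -120], [398, 309, 36, -42, -121], [393, 317, 35, -54, -121], [391, 323, 33, -63, -121], [440, 250, 31, 59, -121], [395, 316, 34, -52, -122]]
```

The wrist and scene cameras agree that the fingertips sit 27 mm behind the reported TCP, where the notes put them 11 mm ahead. That is a 38 mm offset along tool z, with sideways centring good. The first push therefore passed above the flaps. I'll work with tip z = reported + 0.027 and redo the push.

{"fn": "step_arm", "kwargs": {
  "increments": [
    [0, 0, -9, 0, 0, 0, 1],
    [0, 0, -9, 0, 0, 0, 1],
    [0, 0, -9, 0, 0, 0, 1],
    [0, 0, -9, 0, 0, 0, 1],
    [0, 0, 0, -0.005, 0, 0, 1],
    [0, 0, 0, 0, 0, 0.03, 1],
    [0, 0, 0, 0, 0, 0.03, 1],
    [0, 0, 0, 0, 0, 0.03, 1],
    [0, 0, 0, 0, 0, 0.02, 1],
    [0, 0, 0, 0, 0, 0.02, 1],
    [0, 0, 0, 0, 0, 0, 1],
    [0, 0, 0, 0.015, 0, 0, 1],
    [0, 0, 0, 0.015, 0, 0, 1],
    [0, 0, 0, 0.015, 0, 0, 1],
    [0, 0, 0, 0, 0, 0, 1]
  ]
}}

```text
t: 10.55
ee_pos: [0.505, 0.0609, 0.1421]
eef_rot: [[-0.057, 0.998, 0.001], [0.998, 0.057, 0.0], [0.0, 0.001, -1.0]]
force: [1.1, -0.2, 0.2]
gripper_width: -0.0001
grasp_force: 0.0
```

```bash
cat > flaps.py <<'E'
from h import *
c,s=np.cos(.053),np.sin(.053); Rc=np.array([[c,-s],[s,c]])
def flaps(names=("scene","top")):
  for n in names:
    ci=optics.camera_info(n); im,D=optics.get_image(n); P=cloud(ci,D)
    Q=P.copy(); Q[...,:2]=(P[...,:2]-[.506,.020])@Rc
    for x0 in (-.065,.065):
        a=Q[(abs(Q[...,0]-x0)<.01)&(abs(Q[...,1])<.16)&(Q[...,2]>.11)&(Q[...,2]<.207)&(D>0)]
        for sg in (1,-1):
            b=a[a[:,1]*sg>.02]
            if len(b): b=b[b[:,1].argsort()]; print(n,x0,sg,b[::max(1,len(b)//5),1:].round(3).tolist())
E
python3 -c "
from flaps import *
flaps(('scene',))
o=readout.get_obs();p=np.array(o['ee_pos']);R=np.array(o['eef_rot']);print(p,o['force'])
ci=optics.camera_info('wrist');im,D=optics.get_image('wrist');T=(cloud(ci,D)-p)@R
a=T[(D>0)&(abs(T[...,1])<.03)&(abs(T[...,0])<.02)&(T[...,2]<0)];print(np.sort(a[:,2])[-5:])"
```

```text
scene -0.065 1 [[0.055, 0.191], [0.059, 0.116], [0.059, 0.134], [0.06, 0.155], [0.061, 0.149]]
scene -0.065 -1 [[-0.07, 0.145], [-0.066, 0.132], [-0.062, 0.163], [-0.057, 0.174], [-0.051, 0.189], [-0.045, 0.199]]
scene 0.065 1 [[0.02, 0.125], [0.041, 0.128], [0.054, 0.187], [0.058, 0.123], [0.058, 0.112]]
scene 0.065 -1 [[-0.07, 0.142], [-0.068, 0.147], [-0.064, 0.158], [-0.058, 0.174], [-0.052, 0.191], [-0.045, 0.197]]
[0.50509575 0.05974642 0.14191457] [-1.26793073 -0.65778452  0.63515784]
[-0.03262447 -0.03248072 -0.03247252 -0.03240075 -0.03109243]
```

The left flap is moving now. I continue past the hinge, then do the right flap.

{"fn": "step_arm", "kwargs": {
  "increments": [
    [0, 0, 0, 0.015, 0, 0, 1],
    [0, 0, 0, 0.015, 0, 0, 1],
    [0, 0, 0, 0.015, 0, 0, 1],
    [0, 0, 0, 0.013, 0, 0, 1],
    [0, 0, 0, 0, 0, 0, 1],
    [0, 0, 0, -0.03, 0, 0, 1],
    [0, 0, 0, -0.03, 0, 0, 1],
    [0, 0, 0, -0.03, 0, 0, 1],
    [0, 0, 0, -0.015, 0, 0, 1],
    [0, 0, 0, -0.015, 0, 0, 1],
    [0, 0, 0, -0.015, 0, 0, 1],
    [0, 0, 0, -0.015, 0, 0, 1],
    [0, 0, 0, -0.015, 0, 0, 1],
    [0, 0, 0, -0.015, 0, 0, 1],
    [0, 0, 0, -0.015, 0, 0, 1],
    [0, 0, 0, -0.015, 0, 0, 1],
    [0, 0, 0, 0, 0, 0, 1],
    [0, 0, 0, 0, 0, 0, 1]
  ]
}}

```text
t: 12.9
ee_pos: [0.5138, -0.0876, 0.143]
eef_rot: [[-0.059, 0.998, 0.0], [0.998, 0.059, 0.006], [0.006, 0.001, -1.0]]
force: [-6.5, 18.6, 13.9]
gripper_width: 0.0005
grasp_force: 10.6
```

```bash
python3 -c "
from flaps import *
flaps()"
```

```text
scene -0.065 1 [[0.058, 0.115], [0.059, 0.133], [0.06, 0.125], [0.065, 0.144], [0.069, 0.146], [0.075, 0.15]]
scene -0.065 -1 [[-0.121, 0.173], [-0.108, 0.168], [-0.096, 0.16], [-0.084, 0.151], [-0.073, 0.143], [-0.064, 0.14]]
scene 0.065 1 [[0.034, 0.125], [0.05, 0.11], [0.058, 0.118], [0.058, 0.116], [0.059, 0.124], [0.059, 0.122]]
scene 0.065 -1 [[-0.122, 0.171]]
top -0.065 1 [[0.02, 0.139], [0.065, 0.14], [0.079, 0.152], [0.092, 0.157], [0.104, 0.168], [0.116, 0.172]]
top -0.065 -1 [[-0.11, 0.166], [-0.092, 0.156], [-0.082, 0.152], [-0.073, 0.143], [-0.063, 0.13], [-0.02, 0.136]]
top 0.065 1 [[0.058, 0.139], [0.07, 0.148], [0.082, 0.15], [0.093, 0.16], [0.104, 0.163], [0.115, 0.174]]
top 0.065 -1 [[-0.122, 0.171], [-0.095, 0.156], [-0.086, 0.149], [-0.077, 0.147], [-0.069, 0.146], [-0.063, 0.114]]
```

Both flaps are near the stop. I back off, rise, and centre over the cap at a +36° yaw with the gripper open.

{"fn": "step_arm", "kwargs": {
  "increments": [
    [0, 0, 0, 0.03, 0, 0, 1],
    [0, 0, 0, 0, 0, -0.03, 1],
    [0, 0, 0, 0.03, 0, -0.03, 0.15],
    [0, 0, 0, 0.03, 0, 0, 0.15],
    [0, 0, 0, 0.022, 0, 0, 0.15],
    [0, 0, 9, 0, 0, 0, 0.15],
    [0, 0, 9, 0, 0, 0, 0.15],
    [0, 0, 9, 0, 0, 0, 0.15],
    [0, 0, 9, 0, 0, 0, 0.15],
    [0, 0, 0, 0, 0, 0, 0.15],
    [0, 0, 0, 0, 0, 0, 0.15]
  ]
}}

```text
t: 14.38
ee_pos: [0.5073, 0.0188, 0.2017]
eef_rot: [[0.54, 0.842, 0.0], [0.842, -0.54, -0.0], [-0.0, 0.0, -1.0]]
force: [0.3, 0.2, -0.3]
gripper_width: 0.0728
grasp_force: 0.0
```

```bash
python3 -c "
from flaps import *
flaps(('scene',))
o=readout.get_obs();p=np.array(o['ee_pos']);R=np.array(o['eef_rot']);print(p,o['force'],o['joint_pos'])
ci=optics.camera_info('wrist');im,D=optics.get_image('wrist');P=cloud(ci,D)
hsv=cv2.cvtColor(im,cv2.COLOR_BGR2HSV)
m=cv2.inRange(hsv,(100,120,80),(125,255,255)); n,l,s,c=cv2.connectedComponentsWithStats(m)
k=1+s[1:,4].argmax();X=onplane(ci,*c[k],.137);print(s[k],X.round(4),'tool',((X-p)@R).round(4),np.median(P[l==k][:,2]))
T=(P-p)@R
a=T[(D>0)&(abs(T[...,1])<.06)&(abs(T[...,0])<.02)&(T[...,2]<0.0)&(P[...,2]>.16)]
for s in(1,-1):
  b=a[a[:,1]*s>0.02];b=b[b[:,2].argsort()[-300:]];print(s,b.min(0).round(3),b.max(0).round(3))
"
```

```text
scene -0.065 1 [[0.058, 0.127], [0.063, 0.141], [0.077, 0.15], [0.09, 0.157], [0.104, 0.166], [0.118, 0.171]]
scene -0.065 -1 [[-0.121, 0.173], [-0.111, 0.169], [-0.1, 0.163], [-0.088, 0.157], [-0.075, 0.146], [-0.064, 0.14]]
scene 0.065 1 [[0.022, 0.119], [0.055, 0.124], [0.058, 0.127], [0.059, 0.114], [0.071, 0.148]]
scene 0.065 -1 [[-0.123, 0.173], [-0.108, 0.162], [-0.094, 0.156], [-0.076, 0.145], [-0.052, 0.111]]
[0.50730094 0.01882881 0.20173568] [-0.24867854  0.21083137 -0.57521875] [ 0.6969256   0.15263972 -0.89069706  1.71801057  0.12217347  1.32888563
 -0.7886488 ]
[ 295  212   56   58 2304] [0.5066 0.0205 0.137 ] tool [ 0.001  -0.0016  0.0647] 0.13656901646852537
1 [-0.006  0.035 -0.039] [ 0.01   0.045 -0.026]
-1 [-0.006 -0.047 -0.039] [ 0.01  -0.037 -0.026]
```

{"fn": "step_arm", "kwargs": {
  "increments": [
    [0, 0, 0, 0.001, -0.001, 0.03, 0.15],
    [0, 0, 0, 0, 0, 0.03, 0.15],
    [0, 0, 0, 0, 0, 0.025, 0.15],
    [0, 0, 0, 0, 0, 0.02, 0.15],
    [0, 0, 0, 0, 0, 0.017, 0.15],
    [0, 0, 0, 0, 0, 0, 0.15]
  ]
}}

```text
t: 15.22
ee_pos: [0.5062, 0.0203, 0.0788]
eef_rot: [[0.542, 0.84, -0.002], [0.84, -0.542, 0.0], [-0.001, -0.002, -1.0]]
force: [0.3, 0.2, 0.2]
gripper_width: 0.0738
grasp_force: 0.0
```

{"fn": "step_arm", "kwargs": {
  "increments": [
    [0, 0, 0, 0, 0, 0, 1],
    [0, 0, 0, 0, 0, 0, 1],
    [0, 0, 0, 0, 0, 0, 1],
    [0, 0, 0, 0, 0, 0, 1],
    [0, 0, 0, 0, 0, 0, 1],
    [0, 0, 0, 0, 0, 0, 1],
    [0, 0, 0, 0, 0, 0, 1]
  ]
}}

```text
t: 16.1
ee_pos: [0.5073, 0.0203, 0.08]
eef_rot: [[0.543, 0.84, 0.001], [0.84, -0.543, -0.0], [0.0, 0.001, -1.0]]
force: [1.5, -1.4, 2.1]
gripper_width: 0.0433
grasp_force: 30.0
```

{"fn": "step_arm", "kwargs": {
  "increments": [
    [0, 0, 0, 0, 0, 0.0015, 1],
    [0, 0, 0, 0, 0, 0.0015, 1],
    [0, 0, 0, 0, 0, 0.0015, 1],
    [0, 0, 0, 0, 0, 0.0015, 1],
    [0, 0, 0, 0, 0, 0, 1],
    [0, 0, 0, 0, 0, 0, 1],
    [0, 0, 0, 0, 0, 0, 1]
  ]
}}

```text
t: 16.98
ee_pos: [0.5075, 0.0202, 0.0745]
eef_rot: [[0.543, 0.84, 0.001], [0.84, -0.543, -0.001], [-0.0, 0.001, -1.0]]
force: [-1.6, -1.7, 10.0]
gripper_width: 0.0433
grasp_force: 30.0
```

```bash
python3 -c "
from h import *
z=[]
for n in('top','scene','scene'):
  im,D=optics.get_image(n);ci=optics.camera_info(n);P=cloud(ci,D);hsv=cv2.cvtColor(im,cv2.COLOR_BGR2HSV)
  m=cv2.inRange(hsv,(100,120,80),(125,255,255))>0
  m&=(D>0)&(np.hypot(P[...,0]-.506,P[...,1]-.02)<.02)
  q=P[m];o=readout.get_obs();print(n,m.sum(),np.sort(q[:,2])[::max(1,m.sum()//6)].round(4) if len(q) else '',o['ee_pos'].round(4),o['force'].round(1))
"
```

```text
top 0  [0.5075 0.0202 0.0745] [-0.2 -2.3 10.5]
scene 142 [0.1276 0.1305 0.1313 0.1319 0.1326 0.1335 0.1349] [0.5075 0.0202 0.0745] [-0.9 -1.7  9.7]
scene 146 [0.1275 0.1303 0.1314 0.1321 0.1329 0.1336 0.1352] [0.5075 0.0202 0.0745] [-1.6 -1.8 10.9]
```

{"fn": "step_arm", "kwargs": {
  "increments": [
    [0, 0, 0, 0, 0, 0.001, 1],
    [0, 0, 0, 0, 0, 0.0008, 1],
    [0, 0, 0, 0, 0, 0, 1],
    [0, 0, 0, 0, 0, 0, 1]
  ]
}}

```text
t: 17.62
ee_pos: [0.5075, 0.0202, 0.0729]
eef_rot: [[0.543, 0.84, 0.001], [0.84, -0.543, -0.001], [-0.0, 0.001, -1.0]]
force: [-2.2, -2.6, 13.8]
gripper_width: 0.0437
grasp_force: 30.0
```

{"fn": "step_arm", "kwargs": {
  "increments": [
    [0, 0, 0, 0, 0, -0.001, 1],
    [0, 0, 0, 0, 0, 0, 1],
    [0, 0, -5, 0, 0, 0, 1],
    [0, 0, -5, 0, 0, 0, 1],
    [0, 0, -5, 0, 0, 0, 1],
    [0, 0, -5, 0, 0, 0, 1],
    [0, 0, 0, 0, 0, 0, 1]
  ]
}}

```text
t: 18.5
ee_pos: [0.5076, 0.0208, 0.0738]
eef_rot: [[0.222, 0.975, 0.001], [0.975, -0.222, 0.0], [0.0, 0.001, -1.0]]
force: [-1.0, -0.4, 11.6]
gripper_width: 0.0434
grasp_force: 30.0
```

{"fn": "step_arm", "kwargs": {
  "increments": [
    [0, 0, -6, 0, 0, 0, 1],
    [0, 0, -6, 0, 0, 0, 1],
    [0, 0, -6, 0, 0, 0, 1],
    [0, 0, -6, 0, 0, 0, 1],
    [0, 0, -6, 0, 0, 0, 1],
    [0, 0, -6, 0, 0, 0, 1],
    [0, 0, -6, 0, 0, 0, 1],
    [0, 0, -6, 0, 0, 0, 1],
    [0, 0, -6, 0, 0, 0, 1],
    [0, 0, -6, 0, 0, 0, 1],
    [0, 0, 0, 0, 0, 0, 1],
    [0, 0, 0, 0, 0, 0, 1]
  ]
}}

```text
t: 20.0
ee_pos: [0.507, 0.0208, 0.0736]
eef_rot: [[-0.733, 0.68, -0.0], [0.68, 0.733, -0.0], [-0.0, -0.0, -1.0]]
force: [-2.9, -0.9, 11.9]
gripper_width: 0.0437
grasp_force: 30.0
```

```bash
python3 -c "
from h import *
o=readout.get_obs();print(o['torque'],o['force'])
im,D=optics.get_image('scene');im2,_=optics.get_image('top')
cv2.imwrite('pics/s5.png',np.hstack([cv2.resize(im[250:370,250:370],(390,390)),cv2.resize(im2[240:350,360:470],(390,390))]))"
```

```text
[-0.09896812  0.53780545  0.03348934] [-2.93907751 -0.9000826  11.9324281 ]
```

View pics/s5.png

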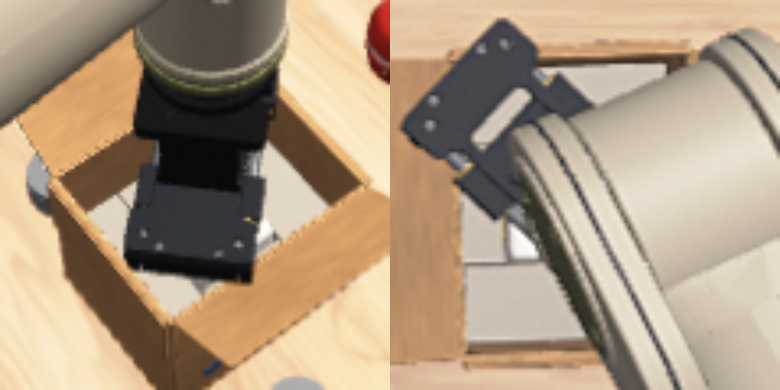

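The gripper hides the cap; the flaps are well out. Torque is about zero after 80°. I lift 12 mm and watch the force: the bottle would weigh about 4 N, the cap about 0.5 N.

{"fn": "step_arm", "kwargs": {
  "increments": [
    [0, 0, 0, 0, 0, -0.002, 1],
    [0, 0, 0, 0, 0, -0.002, 1],
    [0, 0, 0, 0, 0, -0.002, 1],
    [0, 0, 0, 0, 0, -0.002, 1],
    [0, 0, 0, 0, 0, -0.002, 1],
    [0, 0, 0, 0, 0, -0.002, 1],
    [0, 0, 0, 0, 0, 0, 1],
    [0, 0, 0, 0, 0, 0, 1]
  ]
}}

```text
t: 21.1
ee_pos: [0.5068, 0.0203, 0.0847]
eef_rot: [[-0.733, 0.681, -0.0], [0.681, 0.733, -0.0], [0.0, -0.0, -1.0]]
force: [-0.3, -1.2, -0.4]
gripper_width: 0.0439
grasp_force: 30.0
```

Only the cap's weight shows, so it is free. Lifting to 6 cm above the mouth.

{"fn": "step_arm", "kwargs": {
  "increments": [
    [0, 0, 0, 0, 0, -0.008, 1],
    [0, 0, 0, 0, 0, -0.008, 1],
    [0, 0, 0, 0, 0, -0.008, 1],
    [0, 0, 0, 0, 0, -0.008, 1],
    [0, 0, 0, 0, 0, -0.01, 1],
    [0, 0, 0, 0, 0, -0.01, 1],
    [0, 0, 0, 0, 0, -0.01, 1],
    [0, 0, 0, 0, 0, -0.01, 1],
    [0, 0, 0, 0, 0, 0, 1],
    [0, 0, 0, 0, 0, 0, 1],
    [0, 0, 0, 0, 0, 0, 1]
  ]
}}

```text
t: 22.48
ee_pos: [0.5067, 0.0204, 0.1566]
eef_rot: [[-0.733, 0.681, -0.001], [0.681, 0.733, 0.0], [0.0, -0.0, -1.0]]
force: [-0.2, 0.0, -0.4]
gripper_width: 0.0435
grasp_force: 30.0
```

```bash
python3 -c "
from flaps import *
o=readout.get_obs();print(o['t'],o['force'],o['grasp_force'],o['ee_pos'])
flaps(('top','scene'))
n='scene';im,D=optics.get_image(n);ci=optics.camera_info(n);P=cloud(ci,D);hsv=cv2.cvtColor(im,cv2.COLOR_BGR2HSV)
m=(cv2.inRange(hsv,(100,120,60),(125,255,255))>0)&(D>0)&(np.hypot(P[...,0]-.506,P[...,1]-.02)<.04)
q=P[m];print(len(q),q.min(0),q.max(0))
cv2.imwrite('pics/s6.png',cv2.resize(im[200:370,230:400],(590,590)))"
```

```text
22.475 [-0.15486313  0.04168281 -0.37847121] 30.000652897846294 [0.50671859 0.0203788  0.15657306]
top -0.065 1 [[0.02, 0.138], [0.066, 0.142], [0.079, 0.15], [0.092, 0.159], [0.105, 0.165]]
top 0.065 1 [[0.06, 0.141], [0.079, 0.152], [0.089, 0.156], [0.098, 0.162], [0.107, 0.169]]
top 0.065 -1 [[-0.086, 0.149], [-0.076, 0.144], [-0.071, 0.143], [-0.067, 0.138], [-0.064, 0.122], [-0.063, 0.133]]
scene -0.065 1 [[0.057, 0.111], [0.062, 0.142], [0.075, 0.148], [0.089, 0.156], [0.102, 0.164], [0.116, 0.174]]
scene -0.065 -1 [[-0.121, 0.173], [-0.111, 0.168], [-0.1, 0.163], [-0.088, 0.154], [-0.074, 0.146], [-0.064, 0.138]]
scene 0.065 1 [[0.02, 0.129], [0.023, 0.118], [0.023, 0.126], [0.026, 0.114], [0.03, 0.129], [0.031, 0.144]]
scene 0.065 -1 [[-0.123, 0.172], [-0.109, 0.165], [-0.095, 0.158], [-0.079, 0.146], [-0.056, 0.125], [-0.021, 0.128]]Traceback (most recent call last):
  File "<string>", line 7, in <module>
    q=P[m];print(len(q),q.min(0),q.max(0))
                        ~~~~~^^^
    return umr_minimum(a, axis, None, out, keepdims, initial, where)
ValueError: zero-size array to reduction operation minimum which has no identity
```

```bash
python3 -c "
from h import *
a,_=optics.get_image('scene');b,_=optics.get_image('wrist')
cv2.imwrite('pics/s6.png',np.hstack([cv2.resize(a[200:370,230:400],(390,390)),cv2.resize(b[150:390,200:440],(390,390))]))"
```

```text
(no output)
```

View pics/s6.png

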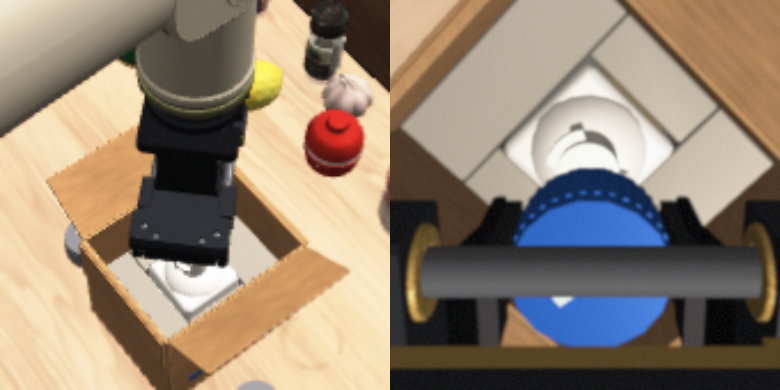

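The blue cap is held level between the fingers. The open white neck shows below it, the bottle is in its socket, and both flaps are out. Handing in.

```bash
python3 -c "
from plant import finish_job
print(finish_job())"
```

```text
the job is handed in; nothing more can be done
None
```

I handed the job in with both flaps folded out to near their stops and the cap held level about 6 cm above the mouth; the bottle is still in its socket, and the hand-in returned no verdict.

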